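# Pack the wide-mouth jars into the carrier and wedge them tight

## Task

Pack the three wide-mouth jars upright in a row in the carrier, one after another: first the tallest at the handle end, then the middle-sized one beside it, then the shortest, setting each down gently. Then push the wooden wedge foot down into the last gap, between the shortest jar and the plain end, until it rests on the carrier's floor and the row is tight. Leave the narrow-necked bottles, the beaker and the mug where they stand, and knock nothing over.

Things in the scene. Friction and masses are not known exactly. Their poses are not given: they have to be found in the camera images.
- carrier: Pale green trough fixed to the bench, 212 x 76 mm. Origin: centre of underside; x along it to the handle end, z up. Inside 200 x 64 mm, floor 4 mm up; side walls 14 mm high, 6 mm thick. Handle end (+x): wall 60 mm high, steel bar handle 26 mm outwards; plain end (-x): wall 48 mm high. Tight row at y=0: jars at x = 74, 22, -30 mm, wedge at -79 mm; the jars leave a last gap of 44 mm.
- jar_tall_mid (a point): The tallest of three wide-mouth jars: an upright white plastic cylinder of 52 mm diameter, 92 mm high in all, its top 15 mm being a flat dark red screw lid of 49 mm diameter, nearly as wide as the jar. The point lies on its axis, half-way up (46 mm above its foot); z up along the axis. About 0.1 kg. Loose.
- jar_medium_mid (a point): The middle-sized of three wide-mouth jars: an upright white plastic cylinder of 52 mm diameter, 80 mm high in all, its top 15 mm being a flat dark red screw lid of 49 mm diameter, nearly as wide as the jar. The point lies on its axis, half-way up (40 mm above its foot); z up along the axis. About 0.1 kg. Loose.
- jar_short_mid (a point): The shortest of three wide-mouth jars: an upright white plastic cylinder of 52 mm diameter, 68 mm high in all, its top 15 mm being a flat dark red screw lid of 49 mm diameter, nearly as wide as the jar. The point lies on its axis, half-way up (34 mm above its foot); z up along the axis. About 0.1 kg. Loose.
- wedge_mid (a point): Pale wooden wedge, loose, upright on its narrow foot, 76 mm high, 46 mm wide along its y (upright flat faces). Thickness along its x: 24 mm at the foot, evenly widening to 42 mm at 34 mm up, then 42 mm to the top. Goes in foot down, its y across the carrier; pushed down (2 to 12 N) it shoves the jars together. The point: its centre, 38 mm above the foot; z up. 0.07 kg.
- bottle_a_mid (a point): A look-alike that does not belong in the carrier: a narrow-necked white plastic bottle, 52 mm in diameter and 92 mm high in all; its shoulder slopes in from 62 mm up to a small dark red cap of 24 mm diameter. The point lies on its axis, half-way up. Loose.
- bottle_b_mid (a point): A look-alike that does not belong in the carrier: a narrow-necked white plastic bottle, 52 mm in diameter and 80 mm high in all; its shoulder slopes in from 50 mm up to a small dark red cap of 24 mm diameter. The point lies on its axis, half-way up. Loose.
- beaker: Bystander: an open, clear plastic beaker, 72 mm in diameter, 90 mm high, beyond the work. Origin at the centre of its underside.
- steel_mug: Bystander: an open steel mug, 76 mm in diameter, 80 mm high, with a handle at its own +y. Origin at the centre of its underside.
There are look-alikes about, which are no part of the job. Leave any orange or yellow look-alike of the part that bears jar_medium_mid alone.

How it is judged:
By the outcome, as a careful person would: the job done as asked, in the order asked, and still so for the second after the job is handed in, with the robot touching nothing.
It also fails if it takes over 120 s, if anything falls off the work surface, if the arm or the gripper's body presses on something with over 40 N, if the wrist force passes 120 N, or if a joint passes its speed limit or range.

## Robot

A 6-joint arm with a two-finger parallel gripper is mounted at the origin on the work surface. World frame = base frame: x ahead of the robot, y to its left, z up, the work surface at z = 0. Lengths are in m, angles in rad, forces in N, time in s.
With the tool pointing down it reaches from about 0.3 to 0.85 m from the base axis. Payload 5.4 kg.
Tool frame: the origin (TCP) lies at the very end of the fingers, on their centre line; the grasp point (between the pads) lies 19 mm behind it; z points along the fingers, y is the direction in which the jaws open and shut (so a half turn about z gives the same grasp; the last joint's range is limited). The gripper opens to 85 mm and grips with 20 to 120 N. Pads are 22 mm wide; open, the fingers measure 114 mm over their backs; the gripper's body (76 mm by 85 mm) begins 54 mm behind the grasp point. The pads swing forward as they close: fully open they stand 13 mm farther back than shut.
Start: joints at [1.137, 0.158, 1.597, -0, 1.386, -0.21], TCP at [0.128, 0.561, 0.192] pointing down, gripper open.
Joint ranges: [-2.91, 2.91], [-0.94, 2.29], [0.18, 2.7], [-1.29, 4.43], [0.17, 2.64], [-3, 3]. Speed limits (rad/s): [2.57, 2.57, 3.14, 3.14, 3.14, 3.14].

## Interface

Orientations are given as a 3x3 rotation matrix whose columns are the frame's x, y, z axes.
In Python, from cell import arm gives the robot as it stands. The module is installed in compiled form; this text tells all that it offers.
- The arm moves only by the tool drive_tool, never from a script. Its argument "motion" is a list of rows, each a list of 4 numbers: the shift along the tool's x, y, z in units of 0.04 m (1.0 is 0.04 m), then the turn about the tool's z in units of 10 degrees (1.0 is 10 degrees). A call has exactly 8 rows; each row shifts and turns the commanded pose from where the row before left it, along the tool's axes as they then stand; what a row does not reach is not made up. A row lasts 1/8 s, in which the tool goes at most 62.5 mm and 10.7 degrees, less where a joint would pass 70% of its speed; a pose out of reach is approached as far as the arm can. A call with a number of a shift or a turn outside -1 to 1 is refused whole. A call with a gripper value outside its range is refused whole. "fingers" is the closure, from 0 (fully open) to 1 (shut), set as the call begins (left out, the last holds). The fingers move at their own pace and stop on an object; "newtons" is the grip in N (left out, the last holds). Time passes only in rows, so rows that do not move let the fingers close, or fill a call up. It gives the time, the measured TCP pose, the force and the opening at its end, in the units of the state.
- arm.observe(): the state, without advancing time (a new reading comes with each control period).
- arm.camera(name): name is "scene" or "top"; returns (picture, depth): 384x512x3 uint8, red, green, blue; 384x512 float32, m along the optical axis (not along the pixel's ray), 0 where there is no reading.
- arm.camera_info(name): a dict with "K" (3x3 intrinsics, pixels), "origin" and "attitude" of the camera in the world. Camera axes: x right, y up, looking along -z (the intrinsics and any distortion apply to the point x, -y, -z); pixel columns grow to the right and rows downward; lengths in m; the calibration is good to about 2 mm. A picture is of the moment at which its call begins. camera_info takes no time and is no camera call.
- arm.job_done(): hands the job in, once; it reports no verdict.
Trained networks look in the newest picture that a camera, given by its name, has taken for a name from the list of things; names that differ only in an ending like _2 or _b are one class to them, and where a whole thing is asked for, a point or a joint stands for the part that bears it (a point fixed in the world has none). Each returns a list of dicts, best first, with "p" (0 to 1); they miss things now and then, are a little off and sometimes report something else, mostly with a low value. They report only what shows in the picture. A call takes as long as a camera call. They do not tell look-alikes from the thing itself.
- arm.masks_of(query, camera): "mask" (384x512 bool, what is visible of it) and "xy" ([column, row] in pixels, amid what is visible of it).
The state is a dict: "clock": time; "joints": joint angles; "qvel": joint speeds; "joint_torque": joint torques, N m; "ee_pos": TCP position; "orientation": TCP orientation; "contact_force": force on the tool from outside, world axes, zero at the start; "torque": the same for the moment, N m; "grip_width": finger opening in m.
Only numpy, scipy, OpenCV 4.12 (cv2) and the standard library are available. Lean on these libraries where they do the work, as an engineer would, in place of code of your own. Each camera call takes 0.05 s, during which the arm holds its last target. There are 200 camera calls.

## Working session

There is one attempt and no reset: what is moved stays moved. The work goes in short steps, Python scripts to look and compute and a tool call to move; the robot and the scene stay as the last step left them, time stands still between calls to the robot, and variables do not carry over. Pictures are saved under pics/ and viewed, about 12 in all and at most 16, crops included, and the job is handed in when it is done.

Besides the shell and the picture viewer there is one more tool, called after "Request:" as a command line: name --pt "numbers of a row" for each row, then --argument value for the rest. drive_tool: Moves the arm, as the interface text tells. Its arguments: {"type":"object","properties":{"motion":{"type":"array"},"fingers":{"type":"number"},"newtons":{"type":"number"}},"required":["motion"]}

```bash
mkdir -p pics
cat > h.py <<'E'
import numpy as np, cv2
from cell import arm
def pts(cam,depth):
    i=arm.camera_info(cam);K=np.array(i["K"]);R=np.array(i["attitude"]);o=np.array(i["origin"])
    v,u=np.mgrid[0:384,0:512]
    x=(u-K[0,2])/K[0,0]*depth;y=(v-K[1,2])/K[1,1]*depth
    return np.stack([x,-y,-depth],-1)@R.T+o
def save(n,p,s=1.5): cv2.imwrite(f"pics/{n}.png",cv2.resize(p[:,:,::-1],None,fx=s,fy=s,interpolation=cv2.INTER_CUBIC))
def show(cam):
    p,d=arm.camera(cam);return p,d,pts(cam,d)
E
python3 - <<'E'
from h import *
print(arm.camera_info("top"));print(arm.camera_info("scene"));print(arm.observe())
for c in("scene","top"):
    p,d,P=show(c);save(c+"0",p)
    np.savez(f"{c}0.npz",p=p,d=d,P=P)
    for q in["jar_tall_mid","bottle_a_mid","wedge_mid","carrier","beaker","steel_mug"]:
        for r in arm.masks_of(q,c):
            m=r["mask"]&(d>0)
            Q=P[m]
            if len(Q)>20: print(c,q,round(r["p"],2),np.round(r["xy"]),len(Q),np.round(np.median(Q,0),3),"zmax",np.round(np.percentile(Q[:,2],98),3))
E
```

```text
{'K': array([[492.37399229,   0.        , 257.89718561],
       [  0.        , 492.37399229, 190.07519003],
       [  0.        ,   0.        ,   1.        ]]), 'origin': array([ 0.48713205, -0.05028951,  1.33613385]), 'attitude': array([[ 0.02127491,  0.99581148, -0.08892062],
       [-0.9995862 ,  0.01946433, -0.02117956],
       [-0.01936007,  0.08933442,  0.99581351]])}
{'K': array([[435.07819123,   0.        , 257.56604416],
       [  0.        , 435.07819123, 189.7365285 ],
       [  0.        ,   0.        ,   1.        ]]), 'origin': array([1.02388325, 0.42879812, 1.02830014]), 'attitude': array([[-0.72633993, -0.57310041,  0.37945516],
       [ 0.68728921, -0.5991636 ,  0.41065377],
       [-0.00799012,  0.55906967,  0.82908218]])}
{'clock': 0.0, 'joints': array([ 1.13688696e+00,  1.59058764e-01,  1.59825185e+00,  5.59613218e-05,
        1.38617144e+00, -2.10100963e-01]), 'qvel': array([ 2.85964211e-03,  6.52623378e-05,  1.12340711e-03,  6.58427504e-05,
       -1.08580967e-03, -6.96218467e-04]), 'joint_torque': array([ 1.47872420e-04, -3.96004665e+01, -3.31430769e+01, -1.759
[... 859 characters left out ...]
0.108 0.04 ] zmax 0.082
scene steel_mug 0.74 [325. 270.] 501 [0.618 0.227 0.054] zmax 0.084
top jar_tall_mid 0.82 [163. 230.] 461 [0.484 0.211 0.089] zmax 0.095
top jar_tall_mid 0.36 [116. 214.] 425 [0.54  0.344 0.073] zmax 0.08
top bottle_a_mid 0.9 [340. 246.] 408 [ 0.461 -0.236  0.066] zmax 0.094
top wedge_mid 0.71 [116. 209.] 449 [0.541 0.346 0.073] zmax 0.08
top wedge_mid 0.44 [258. 223.] 2357 [ 0.514 -0.028  0.004] zmax 0.057
top carrier 0.67 [259. 224.] 2404 [ 0.514 -0.029  0.004] zmax 0.057
top beaker 0.64 [330. 188.] 346 [ 0.608 -0.207  0.066] zmax 0.072
top beaker 0.61 [298. 134.] 670 [ 0.76  -0.129  0.033] zmax 0.092
top steel_mug 0.73 [206. 130.] 870 [0.762 0.114 0.025] zmax 0.081
```

View pics/top0.png

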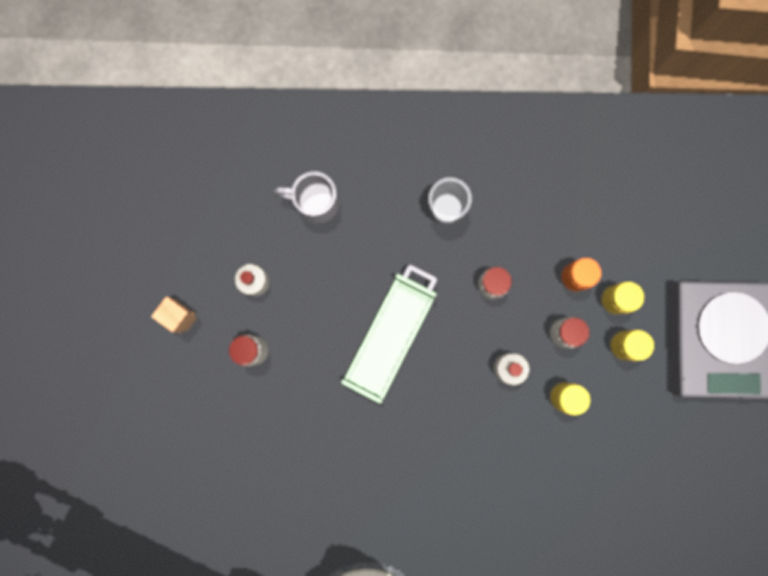

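View pics/scene0.png

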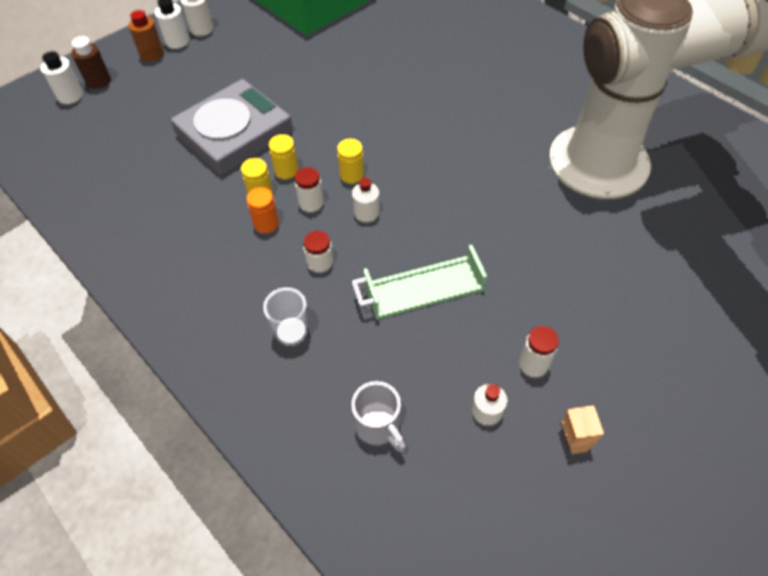

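The top view at 1.5x shows these candidates:
- Wide red lids: (245,350), (495,282) and (572,332).
- Narrow-neck bottles, to leave: (250,279) and (513,369).
- Orange and yellow look-alikes, to leave: (582,273), (623,297), (633,345) and (571,399).
- Wedge: (172,314). Carrier: (390,340), handle end at (420,275).

By lid width and height, the tallest is (245,350) and the shortest is (495,282), which leaves (572,332) as the medium. I'll check this with measurements and a crop.

```bash
cat >> h.py <<'E'
def rays(cam,uv,z):
    i=arm.camera_info(cam);K=np.array(i["K"]);R=np.array(i["attitude"]);o=np.array(i["origin"])
    uv=np.asarray(uv,float);d=np.stack([(uv[:,0]-K[0,2])/K[0,0],-(uv[:,1]-K[1,2])/K[1,1],-np.ones(len(uv))],-1)@R.T
    return o+d*((z-o[2])/d[:,2])[:,None]
def comp(mask,minpx=60):
    n,l,s,c=cv2.connectedComponentsWithStats(mask.astype(np.uint8))
    return [l==k for k in range(1,n) if s[k,4]>=minpx]
E
cat > m.py <<'E'
from h import *
for c in("scene","top"):
    f=np.load(f"{c}0.npz");p,d,P=f["p"],f["d"],f["P"]
    hsv=cv2.cvtColor(p,cv2.COLOR_RGB2HSV);H,S,V=[hsv[...,k].astype(int) for k in range(3)]
    on=(P[...,2]>-.01)&(d>0)
    red=((H<6)|(H>172))&(S>140)&on&(P[...,0]<.9)&(P[...,1]>-.5)
    for m in comp(red,30):
        Q=P[m];h=np.percentile(Q[:,2],90)
        t=m&(abs(P[...,2]-np.median(Q[Q[:,2]>h-.006][:,2]))<.006)
        T=P[t];(ce,r)=cv2.minEnclosingCircle(T[:,:2].astype(np.float32))
        print(c,"red",np.round(np.argwhere(m).mean(0)[::-1]),m.sum(),"z",round(np.median(T[:,2]),4),"mean",np.round(T.mean(0)[:2],4),"enc",np.round(ce,4),round(r,4))
    g=(H>40)&(H<75)&(S>25)&(V>110)&on&(abs(P[...,0]-.5)<.2)&(abs(P[...,1])<.2)
    g=max(comp(g),key=lambda m:m.sum());Q=P[g]
    for n,s in(("all",Q),("floor",Q[Q[:,2]<.008]),("rim",Q[(Q[:,2]>.010)&(Q[:,2]<.02)]),("hi",Q[Q[:,2]>.035])):
        if len(s)>10: print(c,n,len(s),cv2.minAreaRect(s[:,:2].astype(np.float32)),np.round(s.mean(0),4))
    w=(H>8)&(H<22)&(S>60)&on&(P[...,1]>.25)&(P[...,0]>.4)
    for m in comp(w):
        s=P[m];s=s[s[:,2]>.068];print(c,"wedge",len(s),cv2.minAreaRect(s[:,:2].astype(np.float32)),np.round(s.mean(0),4))
    if c=="top": a=p[170:290,90:440]; 
    else: b=p[100:320,150:420]
a=cv2.resize(a,None,fx=2,fy=2,interpolation=3);b=cv2.resize(b,(700,570),interpolation=3)[:340]
save("crop",np.vstack([a,b]),1)
E
python3 m.py
```

```text
scene red [204. 118.] 166 z 0.0804 mean [ 0.5267 -0.337 ] enc [ 0.5242 -0.3394] 0.025
scene red [243. 122.] 43 z 0.0923 mean [ 0.4616 -0.2374] enc [ 0.4604 -0.2391] 0.0131
scene red [211. 161.] 196 z 0.0685 mean [ 0.6119 -0.2082] enc [ 0.6105 -0.2101] 0.0243
scene red [362. 226.] 278 z 0.0933 mean [0.4847 0.22  ] enc [0.4839 0.2195] 0.0244
scene red [328. 261.] 70 z 0.0816 mean [0.609  0.2219] enc [0.6085 0.222 ] 0.011
scene all 739 ((0.4909350872039795, -0.03853943943977356), (0.12062863260507584, 0.23381012678146362), 62.88014221191406) [ 0.4869 -0.0209  0.0143]
scene floor 304 ((0.4884946644306183, -0.03736582398414612), (0.12009397149085999, 0.22834457457065582), 62.772796630859375) [ 0.4857 -0.0286  0.0038]
scene rim 228 ((0.509149432182312, -0.025082334876060486), (0.07966822385787964, 0.21126407384872437), 63.314361572265625) [ 0.4973 -0.025   0.0141]
scene hi 84 ((0.5085825324058533, -0.0251985564827919), (0.0780256912112236, 0.21334002912044525), 64.23570251464844) [ 0.4772 -0.0043  0.0462]
scene wedge 79 ((0.5420296788215637, 0.35191723704338074), (0.047809451818466187, 0.0
[... 254 characters left out ...]
, -0.027033254504203796), (0.08174776285886765, 0.2260720431804657), 64.28845977783203) [ 0.5172 -0.0259  0.0155]
top floor 247 ((0.5116275548934937, -0.027033254504203796), (0.08174776285886765, 0.2260720431804657), 64.28845977783203) [ 5.175e-01 -2.880e-02  5.000e-04]
top rim 84 ((0.5091683268547058, -0.02609790861606598), (0.07578173279762268, 0.200932577252388), 64.00375366210938) [ 0.5176 -0.0129  0.0141]
top hi 102 ((0.508874237537384, -0.026167884469032288), (0.07455091178417206, 0.21120668947696686), 64.16862487792969) [ 0.5188 -0.0312  0.0506]
top wedge 283 ((0.5424513816833496, 0.3510890007019043), (0.04856032505631447, 0.04233338311314583), 54.6156120300293) [0.5425 0.3496 0.075 ]
```

View pics/crop.png

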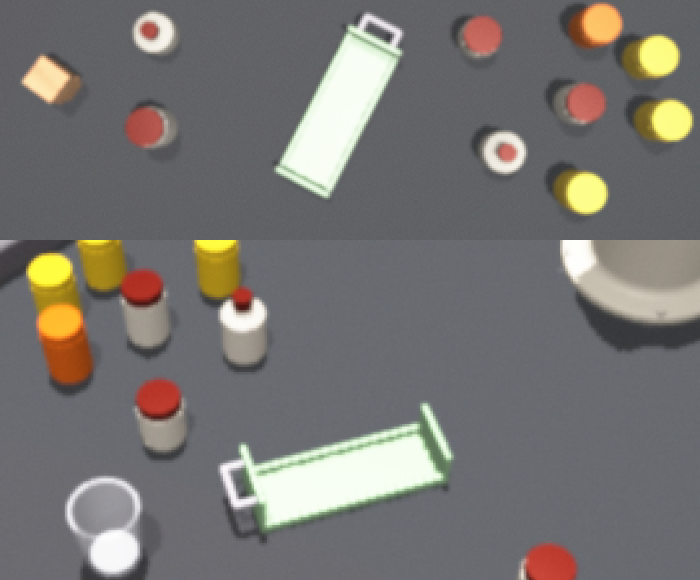

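The crop confirms the three wide lids: tall at (0.484,0.218), medium at (0.526,-0.338), short at (0.611,-0.209). The carrier is centred at about (0.509,-0.026), with its handle axis at -25.9°. I'll grip every jar with the jaws across the carrier.

Request:
drive_tool --pt "0 0 0 0.65" --pt "0 0 0 0.65" --pt "-0.98 -0.32 0 0" --pt "-0.98 -0.32 0 0" --pt "-0.98 -0.32 0 0" --pt "-0.98 -0.32 0 0" --pt "-0.98 -0.32 0 0" --pt "-0.98 -0.32 0 0" --fingers 0 --newtons 30

```text
clock: 1.7
ee_pos: [0.3068, 0.3881, 0.1924]
orientation: [[-0.9, 0.436, 0.0], [0.436, 0.9, 0.0], [-0.0, 0.0, -1.0]]
contact_force: [-0.0, 0.5, 0.7]
grip_width: 0.0851
```

Request:
drive_tool --pt "-0.98 -0.32 0 0" --pt "-0.98 -0.32 0 0" --pt "-0.98 -0.32 0 0" --pt "-0.98 -0.32 0 0" --pt "-0.98 -0.32 0 0" --pt "-0.98 -0.32 0 0" --pt "0 0 0 0" --pt "0 0 0 0"

```text
clock: 2.7
ee_pos: [0.4838, 0.2177, 0.1921]
orientation: [[-0.9, 0.436, -0.001], [0.436, 0.9, 0.0], [0.001, 0.0, -1.0]]
contact_force: [-0.4, 0.2, -0.2]
grip_width: 0.0853
```

```bash
cat >> h.py <<'E'
A=np.radians(-25.9);C=np.array([.5088,-.0257,0]);CX=np.array([np.cos(A),np.sin(A),0]);CY=np.array([-np.sin(A),np.cos(A),0])
def slot(x,y=0,z=0): return C+CX*x+CY*y+[0,0,z]
def go(*t):
    s=arm.observe();p=np.array(s["ee_pos"]);R=np.array(s["orientation"])
    print("t",round(s["clock"],2),"tcp",np.round(p,4),"yaw_y",round(np.degrees(np.arctan2(R[1,1],R[0,1])),2),"w",round(s["grip_width"],4),"F",np.round(s["contact_force"],1))
    for x in t: print("to",np.round(x,4),"units",np.round(R.T@(np.array(x)-p)/.04,3));p=np.array(x)
E
python3 -c "
from h import *
go([.4845,.2185,.036])"
```

```text
t 2.7 tcp [0.4838 0.2177 0.1921] yaw_y 64.17 w 0.0853 F [-0.4  0.2 -0.2]
to [0.4845 0.2185 0.036 ] units [-0.01   0.025  3.903]
```

Request:
drive_tool --pt "0 0 0.8 0" --pt "0 0 0.8 0" --pt "0 0 0.7 0" --pt "0 0 0.6 0" --pt "0 0 0.5 0" --pt "0 0 0.3 0" --pt "0 0 0.2 0" --pt "0 0 0 0"

```text
clock: 3.7
ee_pos: [0.4839, 0.2177, 0.0361]
orientation: [[-0.9, 0.435, -0.0], [0.435, 0.9, -0.0], [0.0, -0.0, -1.0]]
contact_force: [-0.4, 0.1, -0.4]
grip_width: 0.0854
```

Request:
drive_tool --pt "0 0 0 0" --pt "0 0 0 0" --pt "0 0 0 0" --pt "0 0 0 0" --pt "0 0 0 0" --pt "0 0 0 0" --pt "0 0 0 0" --pt "0 0 0 0" --fingers 1 --newtons 30

```text
clock: 4.7
ee_pos: [0.4849, 0.2174, 0.037]
orientation: [[-0.9, 0.436, 0.001], [0.436, 0.9, -0.0], [-0.001, 0.001, -1.0]]
contact_force: [-0.9, -2.1, 6.1]
grip_width: 0.0476
```

Request:
drive_tool --pt "0 0 -0.2 0" --pt "0 0 -0.4 0" --pt "0 0 -0.5 0" --pt "0 0 -0.5 0" --pt "0 0 -0.5 0" --pt "0 0 -0.3 0" --pt "0 0 -0.1 0" --pt "0 0 0 0"

```text
clock: 5.7
ee_pos: [0.484, 0.2174, 0.136]
orientation: [[-0.9, 0.436, -0.0], [0.436, 0.9, -0.0], [0.0, -0.0, -1.0]]
contact_force: [-0.2, -1.0, -0.9]
grip_width: 0.048
```

```bash
cat > chk.py <<'E'
from h import *
import sys
n=sys.argv[1]
go(slot(73,0,0)*0+slot(.072,0,.136),slot(.072,0,.042))
p,d,P=show("scene");q,e,Q=show("top")
i=(slice(80,300),slice(200,420)) if n[0]!="w" else (slice(100,320),slice(220,440))
save(n,np.hstack([cv2.resize(p[i],(400,400),interpolation=3),cv2.resize(q[100:300,150:350],(400,400),interpolation=3)]),1)
E
python3 chk.py g1
```

```text
t 5.7 tcp [0.484  0.2174 0.136 ] yaw_y 64.18 w 0.048 F [-0.2 -1.  -0.9]
to [ 0.5736 -0.0571  0.136 ] units [-5.007 -5.203 -0.   ]
to [ 0.5736 -0.0571  0.042 ] units [-1.00e-03  1.00e-03  2.35e+00]
```

View pics/g1.png

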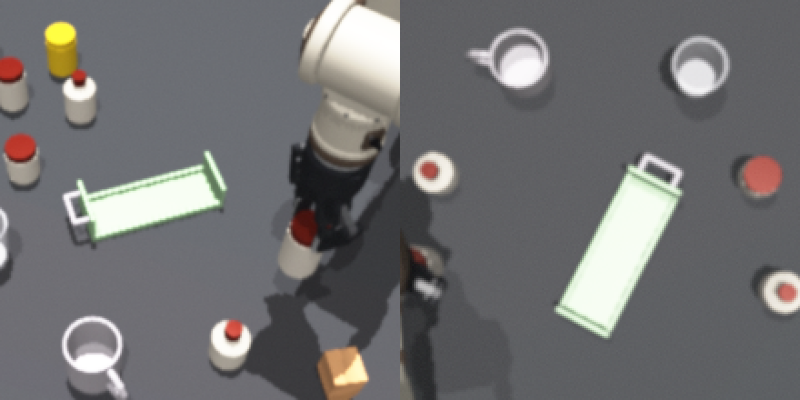

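The tall jar is held, and both cameras show it at the gripper. I'll measure its foot height and tilt before the descent.

```bash
cat > held.py <<'E'
from h import *
def held(cam="scene"):
    p,d,P=show(cam);t=np.array(arm.observe()["ee_pos"])
    hsv=cv2.cvtColor(p,cv2.COLOR_RGB2HSV);H,S,V=[hsv[...,k].astype(int) for k in range(3)]
    n=(d>0)&(np.hypot(P[...,0]-t[0],P[...,1]-t[1])<.05)
    w=n&(S<60)&(V>110)&(P[...,2]<t[2]+.03)&(P[...,2]>.01);r=n&((H<6)|(H>172))&(S>140)
    for k,m in(("white",w),("red",r)):
        Q=P[m]
        if len(Q)>5: print(k,len(Q),"z-tcp",np.round(np.percentile(Q[:,2],[2,10,90,98])-t[2],4),"xy-tcp",np.round(Q.mean(0)[:2]-t[:2],4))
    W=P[w]
    # axis fit: cylinder r=26, vertical slices
    for a,b in((0,.33),(.33,.66),(.66,1)):
        z=np.quantile(W[:,2],[a,b]);s=W[(W[:,2]>=z[0])&(W[:,2]<=z[1])]
        from scipy.optimize import least_squares
        f=least_squares(lambda c:np.hypot(s[:,0]-c[0],s[:,1]-c[1])-.026,t[:2]+[-.005,-.005],loss="soft_l1",f_scale=.002)
        print("z",round(s[:,2].mean(),3),"axis-tcp",np.round(f.x-t[:2],4))
held()
E
python3 held.py
```

```text
white 312 z-tcp [-0.0332 -0.0282  0.0248  0.0286] xy-tcp [0.0171 0.0083]
red 203 z-tcp [0.0496 0.0536 0.0584 0.0594] xy-tcp [ 0.0058 -0.0026]
z 0.112 axis-tcp [-0.0026  0.0009]
z 0.134 axis-tcp [-0.0024  0.0012]
z 0.155 axis-tcp [-0.0022  0.0013]
```

Request:
drive_tool --pt "-0.4 -0.4 0 0" --pt "-0.8 -0.8 0 0" --pt "-0.9 -0.9 0 0" --pt "-0.9 -0.9 0 0" --pt "-0.9 -0.9 0 0" --pt "-0.7 -0.8 0 0" --pt "-0.4 -0.5 0 0" --pt "0 0 0 0"

```text
clock: 6.85
ee_pos: [0.5734, -0.0584, 0.1354]
orientation: [[-0.899, 0.438, -0.001], [0.438, 0.899, 0.0], [0.001, -0.0, -1.0]]
contact_force: [-1.0, 1.3, -1.7]
grip_width: 0.0474
```

Run:
```python
from h import *
go(slot(.072,0,.041))
import held
```

```text
t 6.85 tcp [ 0.5734 -0.0584  0.1354] yaw_y 64.02 w 0.0474 F [-1.   1.3 -1.7]
to [ 0.5736 -0.0571  0.041 ] units [0.008 0.031 2.361]
white 491 z-tcp [-0.124  -0.121   0.0198  0.0274] xy-tcp [0.014  0.0068]
red 84 z-tcp [0.0488 0.0536 0.0582 0.1891] xy-tcp [ 0.0127 -0.004 ]
z 0.028 axis-tcp [0.0125 0.0001]
z 0.101 axis-tcp [ 0.0001 -0.0021]
z 0.147 axis-tcp [-0.0021 -0.0004]
```

Request:
drive_tool --pt "0 0.03 0.3 0" --pt "0 0 0.5 0" --pt "0 0 0.5 0" --pt "0 0 0.4 0" --pt "0 0 0.3 0" --pt "0 0 0.2 0" --pt "0 0 0.1 0" --pt "0 0 0 0"

```text
clock: 7.9
ee_pos: [0.5742, -0.0559, 0.0443]
orientation: [[-0.9, 0.436, 0.0], [0.436, 0.9, -0.0], [-0.0, 0.0, -1.0]]
contact_force: [0.3, -0.6, -1.3]
grip_width: 0.0479
```

Request:
drive_tool --pt "0 0 0.01 0" --pt "0 0 0.01 0" --pt "0 0 0.01 0" --pt "0 0 0.01 0" --pt "0 0 0.01 0" --pt "0 0 0.01 0" --pt "0 0 0 0" --pt "0 0 0 0"

```text
clock: 8.9
ee_pos: [0.5741, -0.0558, 0.0418]
orientation: [[-0.9, 0.436, -0.0], [0.436, 0.9, -0.0], [0.0, -0.0, -1.0]]
contact_force: [1.1, 0.6, -0.6]
grip_width: 0.0478
```

Request:
drive_tool --pt "0 0 0.01 0" --pt "0 0 0.01 0" --pt "0 0 0.01 0" --pt "0 0 0.01 0" --pt "0 0 0 0" --pt "0 0 0 0" --pt "0 0 0 0" --pt "0 0 0 0"

```text
clock: 9.9
ee_pos: [0.5747, -0.0561, 0.0411]
orientation: [[-0.9, 0.436, 0.001], [0.435, 0.9, -0.001], [-0.001, -0.0, -1.0]]
contact_force: [-1.2, -0.1, 5.4]
grip_width: 0.0475
```

Request:
drive_tool --pt "0 0 0 0" --pt "0 0 0 0" --pt "0 0 0 0" --pt "0 0 0 0" --pt "0 0 0 0" --pt "0 0 0 0" --pt "0 0 0 0" --pt "0 0 0 0" --fingers 0

```text
clock: 10.9
ee_pos: [0.5741, -0.0558, 0.0402]
orientation: [[-0.9, 0.436, 0.0], [0.436, 0.9, -0.0], [-0.0, 0.0, -1.0]]
contact_force: [-0.3, -0.4, -0.2]
grip_width: 0.0853
```

Request:
drive_tool --pt "0 0 -0.3 0" --pt "0 0 -0.5 0" --pt "0 0 -0.7 0" --pt "0 0 -0.7 0" --pt "0 0 -0.7 0" --pt "0 0 -0.6 0" --pt "0 0 -0.3 0" --pt "0 0 0 0"

```text
clock: 11.9
ee_pos: [0.5747, -0.056, 0.1933]
orientation: [[-0.9, 0.436, 0.002], [0.436, 0.9, -0.001], [-0.002, 0.0, -1.0]]
contact_force: [0.3, -1.4, -0.6]
grip_width: 0.0858
```

```bash
cat > jars.py <<'E'
from h import *
from scipy.optimize import least_squares
def jars():
    for c in("scene","top"):
        p,d,P=show(c);hsv=cv2.cvtColor(p,cv2.COLOR_RGB2HSV);H,S,V=[hsv[...,k].astype(int) for k in range(3)]
        red=((H<8)|(H>170))&(S>110)&(d>0)&(P[...,0]<.9)&(abs(P[...,1])<.5)&(P[...,2]<.12)&(P[...,2]>.04)
        for m in comp(red,30):
            Q=P[m];h=np.median(Q[Q[:,2]>np.percentile(Q[:,2],80)][:,2]);T=Q[abs(Q[:,2]-h)<.006]
            ce,r=cv2.minEnclosingCircle(T[:,:2].astype(np.float32));v=np.r_[ce,0]-C
            print(c,np.round(np.argwhere(m).mean(0)[::-1]),"z",round(h,4),"enc",np.round(ce,4),round(r,4),"carrier x,y",np.round([v@CX,v@CY],4))
if __name__=="__main__": jars()
E
python3 - <<'E'
from h import *
import jars; jars.jars()
go([.5250,-.338,.136],[.5250,-.338,.026])
E
```

```text
scene [204. 118.] z 0.0828 enc [ 0.527  -0.3418] 0.027 carrier x,y [ 0.1544 -0.2764]
scene [243. 122.] z 0.0953 enc [ 0.4598 -0.2386] 0.0133 carrier x,y [ 0.0489 -0.213 ]
scene [211. 161.] z 0.071 enc [ 0.6112 -0.2083] 0.0241 carrier x,y [ 0.1719 -0.1195]
scene [259. 180.] z 0.0992 enc [ 0.5737 -0.0541] 0.0243 carrier x,y [0.0707 0.0028]
scene [328. 261.] z 0.083 enc [0.608  0.2202] 0.0118 carrier x,y [-0.0182  0.2645]
top [331. 187.] z 0.0705 enc [ 0.6119 -0.2116] 0.0235 carrier x,y [ 0.174  -0.1222]
top [164. 185.] z 0.0824 enc [0.6089 0.2172] 0.0099 carrier x,y [-0.0161  0.2622]
top [382. 221.] z 0.0828 enc [ 0.5264 -0.3406] 0.0241 carrier x,y [ 0.1534 -0.2756]
top [343. 246.] z 0.0945 enc [ 0.4623 -0.2399] 0.009 carrier x,y [ 0.0517 -0.213 ]
t 12.0 tcp [ 0.5735 -0.0556  0.1912] yaw_y 64.17 w 0.0858 F [ 0.1  0.1 -0.7]
to [ 0.525 -0.338  0.136] units [-1.985 -6.882  1.38 ]
to [ 0.525 -0.338  0.026] units [-4.00e-03  1.00e-03  2.75e+00]
```

Request:
drive_tool --pt "-0.2 -0.6 0 0" --pt "-0.3 -0.98 0 0" --pt "-0.3 -1.0 0 0" --pt "-0.3 -1.0 0 0" --pt "-0.3 -1.0 0 0" --pt "-0.3 -1.0 0 0" --pt "-0.2 -0.9 0 0" --pt "-0.12 -0.42 0 0"

```text
clock: 13.0
ee_pos: [0.5255, -0.3405, 0.1906]
orientation: [[-0.899, 0.437, -0.002], [0.437, 0.899, 0.002], [0.002, 0.001, -1.0]]
contact_force: [0.6, 0.8, 0.1]
grip_width: 0.0858
```

Request:
drive_tool --pt "0 0 0 0" --pt "0 0 0.6 0" --pt "0 0 0.9 0" --pt "0 0 0.9 0" --pt "0 0 0.8 0" --pt "0 0 0.5 0" --pt "0 0 0.3 0" --pt "0 0 0.13 0"

```text
clock: 14.0
ee_pos: [0.527, -0.3392, 0.027]
orientation: [[-0.9, 0.435, 0.0], [0.435, 0.9, -0.0], [-0.0, -0.0, -1.0]]
contact_force: [-0.1, -0.7, -0.5]
grip_width: 0.0854
```

Request:
drive_tool --pt "0 0 0 0" --pt "0 0 0 0" --pt "0 0 0 0" --pt "0 0 0 0" --pt "0 0 0 0" --pt "0 0 0 0" --pt "0 0 0 0" --pt "0 0 0 0" --fingers 1 --newtons 30

```text
clock: 15.0
ee_pos: [0.5274, -0.3402, 0.0284]
orientation: [[-0.9, 0.436, 0.002], [0.436, 0.9, -0.002], [-0.002, -0.001, -1.0]]
contact_force: [-0.9, 0.0, 5.5]
grip_width: 0.0477
```

Request:
drive_tool --pt "0 0 -0.2 0" --pt "0 0 -0.5 0" --pt "0 0 -0.7 0" --pt "0 0 -0.7 0" --pt "0 0 -0.6 0" --pt "0 0 -0.3 0" --pt "0 0 0 0" --pt "0 0 0 0"

```text
clock: 16.0
ee_pos: [0.526, -0.3389, 0.1458]
orientation: [[-0.9, 0.436, -0.002], [0.436, 0.9, 0.001], [0.002, 0.001, -1.0]]
contact_force: [0.6, -0.2, -0.7]
grip_width: 0.0473
```

Run:
```python
from h import *
go(slot(.0175,0,.150),slot(.0175,0,.032))
import held
p,d=arm.camera("scene");save("g2",p[60:260,100:360],2.5)
```

```text
t 16.0 tcp [ 0.526  -0.3389  0.1458] yaw_y 64.18 w 0.0473 F [ 0.6 -0.2 -0.7]
to [ 0.5245 -0.0333  0.15  ] units [ 3.36   6.86  -0.094]
to [ 0.5245 -0.0333  0.032 ] units [-6.00e-03 -2.00e-03  2.95e+00]
white 243 z-tcp [-0.0246 -0.02    0.0247  0.0284] xy-tcp [0.0088 0.018 ]
red 50 z-tcp [0.0462 0.0489 0.0542 0.055 ] xy-tcp [ 0.0124 -0.0019]
z 0.129 axis-tcp [-0.0025 -0.0009]
z 0.148 axis-tcp [-0.0023 -0.0005]
z 0.166 axis-tcp [-0.0017  0.0001]
```

Request:
drive_tool --pt "0.3 0.6 0 0" --pt "0.45 0.95 0 0" --pt "0.5 1.0 0 0" --pt "0.5 1.0 0 0" --pt "0.5 1.0 0 0" --pt "0.5 1.0 0 0" --pt "0.4 0.85 0 0" --pt "0.24 0.48 0 0"

```text
clock: 17.1
ee_pos: [0.5237, -0.0306, 0.1462]
orientation: [[-0.901, 0.434, -0.002], [0.434, 0.901, 0.001], [0.002, -0.0, -1.0]]
contact_force: [0.6, 0.2, -1.5]
grip_width: 0.0475
```

Request:
drive_tool --pt "0 0 0 0" --pt "0 0 0.2 0" --pt "0 0 0.2 0" --pt "0 0 0.1 0" --pt "0 0 0 0" --pt "0 0 0 0" --pt "0 0 0 0" --pt "0 0 0 0"

```text
clock: 18.1
ee_pos: [0.5246, -0.0326, 0.1273]
orientation: [[-0.9, 0.435, 0.0], [0.435, 0.9, -0.0], [-0.0, 0.0, -1.0]]
contact_force: [0.8, -0.2, -0.8]
grip_width: 0.0475
```

Run:
```python
from h import *
go(slot(.0165,.001,.032))
p,d=arm.camera("scene");q,e=arm.camera("top")
save("a2",np.hstack([cv2.resize(p[100:260,180:340],(400,400),interpolation=3),cv2.resize(q[150:310,180:340],(400,400),interpolation=3)]),1)
```

```text
t 18.1 tcp [ 0.5246 -0.0326  0.1273] yaw_y 64.18 w 0.0475 F [ 0.8 -0.2 -0.8]
to [ 0.5241 -0.032   0.032 ] units [0.02  0.008 2.381]
```

View pics/a2.png

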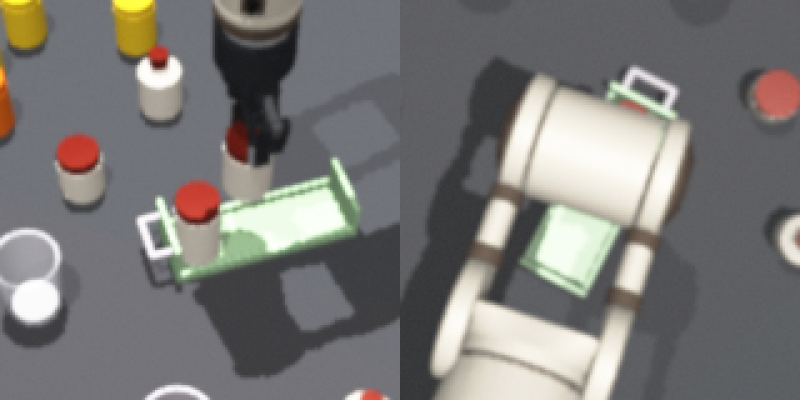

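The tall jar stands upright against the handle end at (200,225), and the medium jar hangs over the second slot at (245,160). Now I'll lower it.

Request:
drive_tool --pt "0.03 0 0.2 0" --pt "0 0 0.4 0" --pt "0 0 0.5 0" --pt "0 0 0.5 0" --pt "0 0 0.4 0" --pt "0 0 0.2 0" --pt "0 0 0.1 0" --pt "0 0 0 0"

```text
clock: 19.2
ee_pos: [0.5236, -0.0322, 0.0352]
orientation: [[-0.9, 0.436, 0.0], [0.436, 0.9, -0.0], [-0.0, 0.0, -1.0]]
contact_force: [-0.2, -0.3, -0.2]
grip_width: 0.0476
```

Request:
drive_tool --pt "0 0 0.01 0" --pt "0 0 0.01 0" --pt "0 0 0.01 0" --pt "0 0 0.01 0" --pt "0 0 0 0" --pt "0 0 0 0" --pt "0 0 0 0" --pt "0 0 0 0"

```text
clock: 20.2
ee_pos: [0.5233, -0.0321, 0.0334]
orientation: [[-0.9, 0.436, -0.0], [0.436, 0.9, 0.0], [0.0, 0.0, -1.0]]
contact_force: [-0.0, -0.1, -0.9]
grip_width: 0.0477
```

Request:
drive_tool --pt "0 0 0.01 0" --pt "0 0 0.01 0" --pt "0 0 0.01 0" --pt "0 0 0.01 0" --pt "0 0 0 0" --pt "0 0 0 0" --pt "0 0 0 0" --pt "0 0 0 0"

```text
clock: 21.2
ee_pos: [0.5238, -0.0324, 0.0324]
orientation: [[-0.9, 0.436, 0.001], [0.436, 0.9, -0.0], [-0.001, 0.0, -1.0]]
contact_force: [-1.5, -1.5, 6.1]
grip_width: 0.0477
```

Request:
drive_tool --pt "0 0 0 0" --pt "0 0 0 0" --pt "0 0 0 0" --pt "0 0 0 0" --pt "0 0 0 0" --pt "0 0 0 0" --pt "0 0 0 0" --pt "0 0 0 0" --fingers 0

```text
clock: 22.2
ee_pos: [0.5233, -0.0321, 0.0318]
orientation: [[-0.9, 0.436, -0.0], [0.436, 0.9, 0.0], [0.0, 0.0, -1.0]]
contact_force: [-0.0, -0.3, -0.4]
grip_width: 0.0856
```

Request:
drive_tool --pt "0 0 -0.3 0" --pt "0 0 -0.6 0" --pt "0 0 -0.8 0" --pt "0 0 -0.8 0" --pt "0 0 -0.7 0" --pt "0 0 -0.5 0" --pt "0 0 -0.3 0" --pt "0 0 0 0"

```text
clock: 23.2
ee_pos: [0.5239, -0.0323, 0.1929]
orientation: [[-0.9, 0.436, 0.002], [0.436, 0.9, -0.001], [-0.002, 0.0, -1.0]]
contact_force: [-0.0, -0.0, -0.2]
grip_width: 0.0855
```

Run:
```python
from h import *
import jars; jars.jars()
go([.6115,-.2095,.190],[.6115,-.2095,.019])
```

```text
scene [243. 122.] z 0.0951 enc [ 0.4602 -0.2385] 0.0118 carrier x,y [ 0.0492 -0.2127]
scene [211. 161.] z 0.0709 enc [ 0.6109 -0.2087] 0.0247 carrier x,y [ 0.1718 -0.12  ]
scene [278. 177.] z 0.087 enc [ 0.5234 -0.0317] 0.0255 carrier x,y [0.0157 0.001 ]
scene [259. 180.] z 0.0989 enc [ 0.5742 -0.0533] 0.0251 carrier x,y [0.0709 0.0037]
scene [328. 261.] z 0.0834 enc [0.6077 0.2204] 0.0123 carrier x,y [-0.0185  0.2646]
top [331. 187.] z 0.0707 enc [ 0.6118 -0.2112] 0.0233 carrier x,y [ 0.1737 -0.1219]
top [164. 185.] z 0.0831 enc [0.6076 0.2182] 0.01 carrier x,y [-0.0177  0.2626]
top [343. 246.] z 0.095 enc [ 0.4621 -0.2403] 0.0089 carrier x,y [ 0.0517 -0.2134]
t 23.3 tcp [ 0.5229 -0.032   0.191 ] yaw_y 64.18 w 0.0858 F [0.  0.7 0.2]
to [ 0.6115 -0.2095  0.19  ] units [-3.928 -3.029  0.022]
to [ 0.6115 -0.2095  0.019 ] units [-5.000e-03  1.000e-03  4.275e+00]
```

Request:
drive_tool --pt "-0.3 -0.2 0 0" --pt "-0.6 -0.5 0 0" --pt "-0.8 -0.6 0 0" --pt "-0.8 -0.6 0 0" --pt "-0.7 -0.6 0 0" --pt "-0.5 -0.4 0 0" --pt "-0.23 -0.13 0 0" --pt "0 0 0 0"

```text
clock: 24.3
ee_pos: [0.6119, -0.2099, 0.191]
orientation: [[-0.9, 0.436, -0.001], [0.436, 0.9, 0.001], [0.001, 0.0, -1.0]]
contact_force: [-0.5, 0.2, 0.3]
grip_width: 0.0857
```

Request:
drive_tool --pt "0 0 0.4 0" --pt "0 0 0.7 0" --pt "0 0 0.9 0" --pt "0 0 0.8 0" --pt "0 0 0.7 0" --pt "0 0 0.4 0" --pt "0 0 0.25 0" --pt "0 0 0.05 0"

```text
clock: 25.3
ee_pos: [0.612, -0.2095, 0.0237]
orientation: [[-0.9, 0.435, -0.0], [0.435, 0.9, 0.0], [0.0, 0.0, -1.0]]
contact_force: [0.3, -0.1, 0.0]
grip_width: 0.0854
```

Request:
drive_tool --pt "0 0 0 0" --pt "0 0 0 0" --pt "0 0 0 0" --pt "0 0 0 0" --pt "0 0 0 0" --pt "0 0 0 0" --pt "0 0 0 0" --pt "0 0 0 0" --fingers 1 --newtons 30

```text
clock: 26.3
ee_pos: [0.613, -0.2104, 0.0252]
orientation: [[-0.9, 0.436, 0.002], [0.436, 0.9, -0.001], [-0.002, -0.0, -1.0]]
contact_force: [-0.7, -0.7, 5.9]
grip_width: 0.046
```

Request:
drive_tool --pt "0 0 -0.2 0" --pt "0 0 -0.5 0" --pt "0 0 -0.7 0" --pt "0 0 -0.7 0" --pt "0 0 -0.6 0" --pt "0 0 -0.5 0" --pt "0 0 -0.3 0" --pt "0 0 0 0"

```text
clock: 27.3
ee_pos: [0.6125, -0.2099, 0.1648]
orientation: [[-0.9, 0.436, 0.001], [0.436, 0.9, -0.001], [-0.002, -0.0, -1.0]]
contact_force: [1.7, 0.0, -1.2]
grip_width: 0.0001
```

Run:
```python
from h import *
go(slot(-.037,.001,.160),slot(-.037,.001,.030))
import held
```

```text
t 27.3 tcp [ 0.6125 -0.2099  0.1648] yaw_y 64.18 w 0.0001 F [ 1.7  0.  -1.2]
to [ 0.476  -0.0086  0.16  ] units [5.265 3.043 0.11 ]
to [ 0.476  -0.0086  0.03  ] units [0.005 0.    3.25 ]
white 181 z-tcp [-0.153  -0.1484 -0.1118 -0.1078] xy-tcp [0.0088 0.0096]
red 194 z-tcp [-0.1021 -0.0985 -0.0923 -0.0908] xy-tcp [ 0.0001 -0.0034]
z 0.018 axis-tcp [-0.0021 -0.0072]
z 0.034 axis-tcp [-0.0028 -0.0075]
z 0.049 axis-tcp [-0.0027 -0.0074]
```

The fingers slipped off the short jar, so I gripped too close to the lid. I'll look at it before retrying.

Run:
```python
from h import *
import jars; jars.jars()
go([.6115,-.2095,.190])
p,d=arm.camera("scene");save("s3",p[80:240,150:330],3)
```

```text
scene [243. 122.] z 0.0947 enc [ 0.4604 -0.2388] 0.0129 carrier x,y [ 0.0496 -0.2128]
scene [209. 160.] z 0.0709 enc [ 0.6111 -0.2162] 0.0254 carrier x,y [ 0.1753 -0.1267]
scene [278. 178.] z 0.0872 enc [ 0.5245 -0.0317] 0.0243 carrier x,y [0.0167 0.0015]
scene [258. 181.] z 0.099 enc [ 0.5742 -0.0533] 0.0249 carrier x,y [0.0709 0.0037]
scene [328. 261.] z 0.0837 enc [0.6082 0.221 ] 0.0121 carrier x,y [-0.0183  0.2653]
top [330. 190.] z 0.0708 enc [ 0.6083 -0.2157] 0.0219 carrier x,y [ 0.1725 -0.1275]
top [164. 185.] z 0.0815 enc [0.608  0.2188] 0.0097 carrier x,y [-0.0176  0.2633]
top [271. 199.] z 0.0981 enc [ 0.5749 -0.0562] 0.0224 carrier x,y [0.0728 0.0015]
top [261. 220.] z 0.0865 enc [ 0.5235 -0.0334] 0.0213 carrier x,y [ 0.0166 -0.0005]
t 27.45 tcp [ 0.6114 -0.2093  0.1624] yaw_y 64.18 w 0.0001 F [ 0.5  0.3 -0.6]
to [ 0.6115 -0.2095  0.19  ] units [-0.004 -0.003 -0.689]
```

View pics/s3.png

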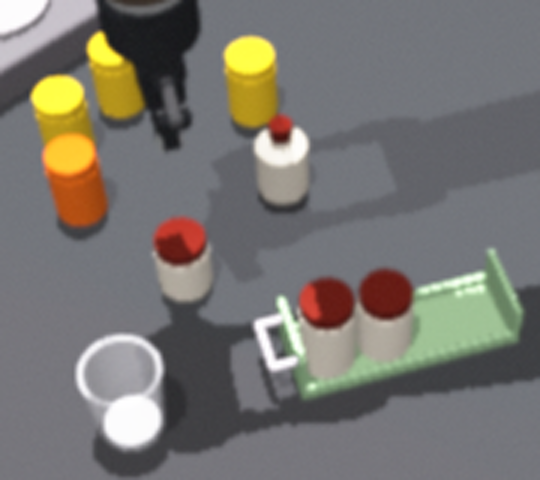

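The short jar still stands upright at (182,260) in the crop, shifted about 7 mm in -y. I'll regrasp about 10 mm lower.

Request:
drive_tool --pt "-0.08 -0.17 0 0" --pt "0 0 0 0" --pt "0 0 0 0" --pt "0 0 0 0" --pt "0 0 0 0" --pt "0 0 0 0" --pt "0 0 0 0" --pt "0 0 0 0" --fingers 0

```text
clock: 28.5
ee_pos: [0.612, -0.2172, 0.1638]
orientation: [[-0.9, 0.436, 0.0], [0.436, 0.9, -0.0], [-0.0, 0.0, -1.0]]
contact_force: [-0.3, 0.2, -0.3]
grip_width: 0.0855
```

Request:
drive_tool --pt "0 0 0.3 0" --pt "0 0 0.7 0" --pt "0 0 0.8 0" --pt "0 0 0.7 0" --pt "0 0 0.6 0" --pt "0 0 0.4 0" --pt "0 0 0.2 0" --pt "0 0 0.03 0"

```text
clock: 29.5
ee_pos: [0.612, -0.2172, 0.0144]
orientation: [[-0.9, 0.436, -0.0], [0.436, 0.9, 0.0], [0.0, -0.0, -1.0]]
contact_force: [0.2, -0.5, 0.0]
grip_width: 0.0854
```

Request:
drive_tool --pt "0 0 0 0" --pt "0 0 0 0" --pt "0 0 0 0" --pt "0 0 0 0" --pt "0 0 0 0" --pt "0 0 0 0" --pt "0 0 0 0" --pt "0 0 0 0" --fingers 1 --newtons 30

```text
clock: 30.5
ee_pos: [0.6127, -0.2177, 0.0157]
orientation: [[-0.9, 0.436, 0.002], [0.436, 0.9, -0.001], [-0.002, -0.0, -1.0]]
contact_force: [-0.0, -0.3, 5.6]
grip_width: 0.047
```

Request:
drive_tool --pt "0 0 -0.1 0" --pt "0 0 -0.1 0" --pt "0 0 -0.2 0" --pt "0 0 -0.1 0" --pt "0 0 0 0" --pt "0 0 0 0" --pt "0 0 0 0" --pt "0 0 0 0"

```text
clock: 31.5
ee_pos: [0.6118, -0.2171, 0.0344]
orientation: [[-0.9, 0.436, -0.0], [0.436, 0.9, 0.0], [0.0, 0.0, -1.0]]
contact_force: [0.1, 1.0, -0.1]
grip_width: 0.0473
```

Run:
```python
from h import *
go(slot(-.037,.001,.142),slot(-.037,.001,.020))
import held
```

```text
t 31.5 tcp [ 0.6118 -0.2171  0.0344] yaw_y 64.18 w 0.0473 F [ 0.1  1.  -0.1]
to [ 0.476  -0.0086  0.142 ] units [ 5.329  3.212 -2.688]
to [ 0.476  -0.0086  0.02  ] units [-1.00e-03 -0.00e+00  3.05e+00]
white 168 z-tcp [-0.0138 -0.0091  0.0263  0.0286] xy-tcp [0.0079 0.0183]
red 40 z-tcp [0.0481 0.0495 0.0551 0.0563] xy-tcp [ 0.0134 -0.0012]
z 0.028 axis-tcp [-0.003  0.001]
z 0.043 axis-tcp [-0.0028  0.0014]
z 0.058 axis-tcp [-0.0025  0.0015]
```

Request:
drive_tool --pt "0 0 -0.3 0" --pt "0 0 -0.5 0" --pt "0 0 -0.6 0" --pt "0 0 -0.6 0" --pt "0 0 -0.4 0" --pt "0 0 -0.3 0" --pt "0 0 0 0" --pt "0 0 0 0"

```text
clock: 32.55
ee_pos: [0.6114, -0.2169, 0.1416]
orientation: [[-0.9, 0.436, -0.002], [0.436, 0.9, 0.001], [0.002, 0.0, -1.0]]
contact_force: [-0.2, 1.1, -0.4]
grip_width: 0.0474
```

Request:
drive_tool --pt "0.4 0.2 0 0" --pt "0.7 0.4 0 0" --pt "0.9 0.6 0 0" --pt "0.9 0.6 0 0" --pt "0.9 0.6 0 0" --pt "0.8 0.4 0 0" --pt "0.5 0.3 0 0" --pt "0.22 0.11 0 0"

```text
clock: 33.55
ee_pos: [0.4757, -0.0082, 0.1422]
orientation: [[-0.901, 0.435, -0.001], [0.435, 0.901, 0.0], [0.001, -0.0, -1.0]]
contact_force: [-0.0, -0.1, -0.3]
grip_width: 0.0476
```

Request:
drive_tool --pt "0 0 0 0" --pt "0 0 0.2 0" --pt "0 0 0.2 0" --pt "0 0 0.1 0" --pt "0 0 0 0" --pt "0 0 0 0" --pt "0 0 0 0" --pt "0 0 0 0"

```text
clock: 34.55
ee_pos: [0.4765, -0.009, 0.1228]
orientation: [[-0.9, 0.436, 0.0], [0.436, 0.9, -0.0], [-0.0, 0.0, -1.0]]
contact_force: [0.8, -0.4, -0.8]
grip_width: 0.0476
```

Run:
```python
from h import *
go(slot(-.0365,.001,.020))
import held
```

```text
t 34.55 tcp [ 0.4765 -0.009   0.1228] yaw_y 64.18 w 0.0476 F [ 0.8 -0.4 -0.8]
to [ 0.4764 -0.0089  0.02  ] units [4.00e-03 1.00e-03 2.57e+00]
white 356 z-tcp [-0.1123 -0.1104  0.0225  0.028 ] xy-tcp [0.0125 0.0101]
red 191 z-tcp [-0.0413 -0.0391  0.0552  0.0569] xy-tcp [ 0.0204 -0.009 ]
z 0.014 axis-tcp [-0.0013  0.0082]
z 0.092 axis-tcp [ 0.0048 -0.002 ]
z 0.14 axis-tcp [-0.0027  0.0014]
```

Request:
drive_tool --pt "0 0 0.2 0" --pt "0 0 0.4 0" --pt "0 0 0.5 0" --pt "0 0 0.5 0" --pt "0 0 0.4 0" --pt "0 0 0.3 0" --pt "0 0 0.15 0" --pt "0 0 0 0"

```text
clock: 35.6
ee_pos: [0.4763, -0.0089, 0.0244]
orientation: [[-0.9, 0.436, -0.0], [0.436, 0.9, 0.0], [0.0, -0.0, -1.0]]
contact_force: [0.3, 1.3, -1.7]
grip_width: 0.0477
```

Request:
drive_tool --pt "0 0 0.02 0" --pt "0 0 0.02 0" --pt "0 0 0.01 0" --pt "0 0 0.01 0" --pt "0 0 0.01 0" --pt "0 0 0.01 0" --pt "0 0 0 0" --pt "0 0 0 0"

```text
clock: 36.6
ee_pos: [0.4764, -0.0089, 0.0214]
orientation: [[-0.9, 0.436, 0.0], [0.436, 0.9, -0.0], [-0.0, 0.0, -1.0]]
contact_force: [0.1, 0.5, -2.3]
grip_width: 0.0476
```

Request:
drive_tool --pt "0 0 0.01 0" --pt "0 0 0.01 0" --pt "0 0 0.01 0" --pt "0 0 0.01 0" --pt "0 0 0.01 0" --pt "0 0 0 0" --pt "0 0 0 0" --pt "0 0 0 0"

```text
clock: 37.6
ee_pos: [0.4766, -0.0091, 0.0197]
orientation: [[-0.9, 0.436, 0.001], [0.436, 0.9, -0.0], [-0.001, 0.0, -1.0]]
contact_force: [-1.8, -0.5, 4.3]
grip_width: 0.0475
```

Request:
drive_tool --pt "0 0 0 0" --pt "0 0 0 0" --pt "0 0 0 0" --pt "0 0 0 0" --pt "0 0 0 0" --pt "0 0 0 0" --pt "0 0 0 0" --pt "0 0 0 0" --fingers 0

```text
clock: 38.6
ee_pos: [0.4764, -0.0089, 0.0194]
orientation: [[-0.9, 0.436, -0.0], [0.436, 0.9, -0.0], [-0.0, -0.0, -1.0]]
contact_force: [-0.5, -0.0, 0.6]
grip_width: 0.0855
```

Request:
drive_tool --pt "0 0 -0.3 0" --pt "0 0 -0.7 0" --pt "0 0 -0.9 0" --pt "0 0 -0.9 0" --pt "0 0 -0.8 0" --pt "0 0 -0.5 0" --pt "0 0 -0.2 0" --pt "0 0 0 0"

```text
clock: 39.6
ee_pos: [0.4765, -0.009, 0.1918]
orientation: [[-0.9, 0.436, 0.001], [0.436, 0.9, -0.0], [-0.001, 0.0, -1.0]]
contact_force: [0.2, -0.4, -0.8]
grip_width: 0.0851
```

Run:
```python
from h import *
import jars; jars.jars()
p,d,P=show("scene");q,e,Q=show("top")
for c,im,PP,dd in(("scene",p,P,d),("top",q,Q,e)):
    hsv=cv2.cvtColor(im,cv2.COLOR_RGB2HSV);H,S=hsv[...,0].astype(int),hsv[...,1].astype(int)
    w=(H>8)&(H<22)&(S>60)&(dd>0)&(PP[...,1]>.25)&(PP[...,0]>.4)
    for m in comp(w):
        s=PP[m];h=np.percentile(s[:,2],80);s=s[abs(s[:,2]-h)<.005];print(c,"wedge",len(s),cv2.minAreaRect(s[:,:2].astype(np.float32)),round(h,4))
go([.5424,.3515,.19])
a=cv2.resize(p[100:260,180:340],(400,400),interpolation=3);b=cv2.resize(np.ascontiguousarray(p[240:320,350:430]),(400,400),interpolation=3)
save("w1",np.hstack([a,b]),1)
```

```text
scene [243. 122.] z 0.0949 enc [ 0.4618 -0.2392] 0.012 carrier x,y [ 0.051  -0.2125]
scene [287. 176.] z 0.0864 enc [ 0.5216 -0.0305] 0.0261 carrier x,y [0.0136 0.0012]
scene [259. 180.] z 0.0989 enc [ 0.5732 -0.0534] 0.025 carrier x,y [0.07   0.0032]
scene [328. 261.] z 0.0829 enc [0.6079 0.2211] 0.0124 carrier x,y [-0.0186  0.2653]
top [164. 185.] z 0.083 enc [0.6075 0.218 ] 0.0097 carrier x,y [-0.0176  0.2623]
top [270. 199.] z 0.0987 enc [ 0.5748 -0.0561] 0.0224 carrier x,y [0.0727 0.0015]
top [262. 216.] z 0.0864 enc [ 0.5279 -0.0343] 0.0206 carrier x,y [0.021  0.0006]
top [343. 246.] z 0.0953 enc [ 0.4621 -0.24  ] 0.009 carrier x,y [ 0.0516 -0.2132]
scene wedge 53 ((0.5568852424621582, 0.35316306352615356), (0.029294846579432487, 0.059985946863889694), 6.7438788414001465) 0.0657
top wedge 269 ((0.5418755412101746, 0.3506004214286804), (0.04815748333930969, 0.042072877287864685), 56.171897888183594) 0.0761
t 39.8 tcp [ 0.4756 -0.0087  0.1903] yaw_y 64.18 w 0.085 F [ 0.2 -0.3 -1.1]
to [0.5424 0.3515 0.19  ] units [2.420e+00 8.834e+00 8.000e-03]
```

View pics/w1.png

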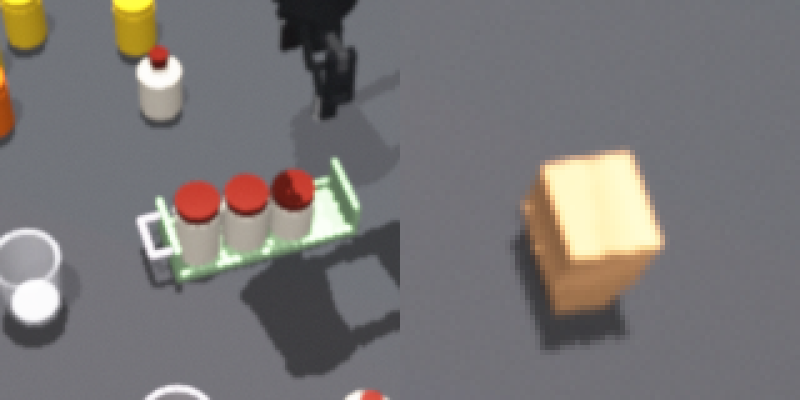

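All three jars stand upright in the row, at (200,225), (247,215) and (293,207) in the crop. The wedge stands free, with its tapered profile along about 145°, so its y axis is about 55°. I'll grip it across y.

Request:
drive_tool --pt "0.2 0.6 0 0" --pt "0.3 1.0 0 0" --pt "0.3 1.0 0 0" --pt "0.3 1.0 0 0" --pt "0.3 1.0 0 0" --pt "0.3 1.0 0 0" --pt "0.3 1.0 0 0" --pt "0.2 1.0 0 0"

```text
clock: 40.8
ee_pos: [0.5291, 0.3044, 0.1904]
orientation: [[-0.9, 0.435, -0.002], [0.435, 0.9, -0.001], [0.001, -0.001, -1.0]]
contact_force: [0.1, 1.0, 0.8]
grip_width: 0.0853
```

Request:
drive_tool --pt "0.1 0.7 0 0" --pt "0.1 0.5 0 0" --pt "0 0 0 0.45" --pt "0 0 0 0.44" --pt "0 0 0 0" --pt "0 0 0 0" --pt "0 0 0 0" --pt "0 0 0 0"

```text
clock: 41.8
ee_pos: [0.5432, 0.3497, 0.1914]
orientation: [[-0.822, 0.569, -0.0], [0.569, 0.822, 0.0], [0.0, -0.0, -1.0]]
contact_force: [0.2, -0.3, -0.1]
grip_width: 0.0856
```

Run:
```python
from h import *
go([.5422,.351,.033])
```

```text
t 41.8 tcp [0.5432 0.3497 0.1914] yaw_y 55.29 w 0.0856 F [ 0.2 -0.3 -0.1]
to [0.5422 0.351  0.033 ] units [0.04  0.012 3.96 ]
```

Request:
drive_tool --pt "0.04 0 0.3 0" --pt "0 0 0.7 0" --pt "0 0 0.8 0" --pt "0 0 0.8 0" --pt "0 0 0.6 0" --pt "0 0 0.5 0" --pt "0 0 0.26 0" --pt "0 0 0 0"

```text
clock: 42.8
ee_pos: [0.5416, 0.3505, 0.0324]
orientation: [[-0.822, 0.57, -0.001], [0.57, 0.822, -0.0], [0.001, -0.001, -1.0]]
contact_force: [-0.2, 0.1, -0.7]
grip_width: 0.0855
```

Request:
drive_tool --pt "0 0 0 0" --pt "0 0 0 0" --pt "0 0 0 0" --pt "0 0 0 0" --pt "0 0 0 0" --pt "0 0 0 0" --pt "0 0 0 0" --pt "0 0 0 0" --fingers 1 --newtons 60

```text
clock: 43.8
ee_pos: [0.5505, 0.3537, 0.0456]
orientation: [[-0.822, 0.569, 0.018], [0.569, 0.822, 0.007], [-0.011, 0.016, -1.0]]
contact_force: [-5.3, -4.7, 41.2]
grip_width: 0.0005
```

Request:
drive_tool --pt "0 0 -0.2 0" --pt "0 0 -0.5 0" --pt "0 0 -0.7 0" --pt "0 0 -0.8 0" --pt "0 0 -0.7 0" --pt "0 0 -0.5 0" --pt "0 0 -0.2 0" --pt "0 0 0 0"

```text
clock: 44.8
ee_pos: [0.5419, 0.3506, 0.1769]
orientation: [[-0.822, 0.57, -0.0], [0.57, 0.822, -0.0], [0.0, -0.0, -1.0]]
contact_force: [-0.4, 0.6, -0.9]
grip_width: 0.0001
```

Run:
```python
from h import *
go(slot(-.0785,0,.176))
t=np.array(arm.observe()["ee_pos"])
for c in("scene","top"):
    p,d,P=show(c);hsv=cv2.cvtColor(p,cv2.COLOR_RGB2HSV);H,S=hsv[...,0].astype(int),hsv[...,1].astype(int)
    w=(H>8)&(H<22)&(S>60)&(d>0)&(np.hypot(P[...,0]-t[0],P[...,1]-t[1])<.06)
    Q=P[w];print(c,len(Q),np.round(np.percentile(Q[:,2],[2,98])-t[2],4) if len(Q) else "",np.round(Q.mean(0)-t,4))
    if c=="scene": save("w2",p[170:330,330:490],3)
```

```text
t 44.8 tcp [0.5419 0.3506 0.1769] yaw_y 55.28 w 0.0001 F [-0.4  0.6 -0.9]
to [0.4382 0.0086 0.176 ] units [-2.74  -8.505  0.022]
scene 801 [-0.1765  0.3795] [ 0.0104  0.0025 -0.0173]
top 501 [-0.1799  0.372 ] [-0.     -0.005  -0.0938]
```

View pics/w2.png

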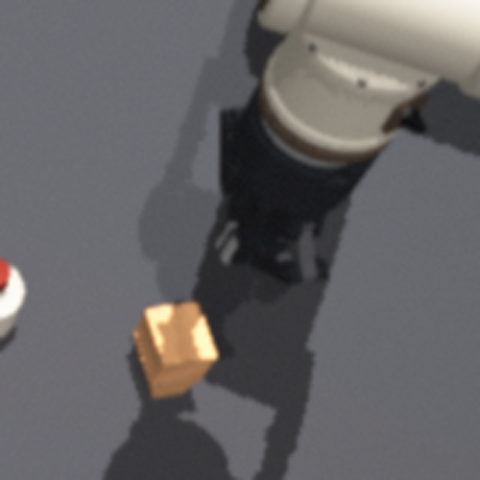

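The wedge grasp failed: the fingers closed fully. I'll measure the wedge's present pose.

Run:
```python
from h import *
for c in("scene","top"):
    p,d,P=show(c);hsv=cv2.cvtColor(p,cv2.COLOR_RGB2HSV);H,S=hsv[...,0].astype(int),hsv[...,1].astype(int)
    w=(H>8)&(H<22)&(S>60)&(d>0)&(P[...,1]>.25)&(P[...,0]>.4)&(P[...,2]<.1)
    for m in comp(w):
        s=P[m];h=np.percentile(s[:,2],85);t=s[abs(s[:,2]-h)<.005]
        print(c,np.argwhere(m).mean(0)[::-1],m.sum(),"zmin/max",np.percentile(s[:,2],[2,98]).round(4),"n",len(t),cv2.minAreaRect(t[:,:2].astype(np.float32)))
    save("w3"+c,p[240:320,350:430] if c=="scene" else p[180:260,70:150],6)
```

```text
scene [387.32679739 286.17810458] 612 zmin/max [-0.      0.0808] n 276 ((0.5420336723327637, 0.3516731262207031), (0.047914788126945496, 0.042845290154218674), 55.41743087768555)
top [115.47761194 210.12366738] 469 zmin/max [-0.0025  0.0794] n 266 ((0.5418093800544739, 0.35020169615745544), (0.04846668243408203, 0.04231349006295204), 54.42539596557617)
```

View pics/w3scene.png

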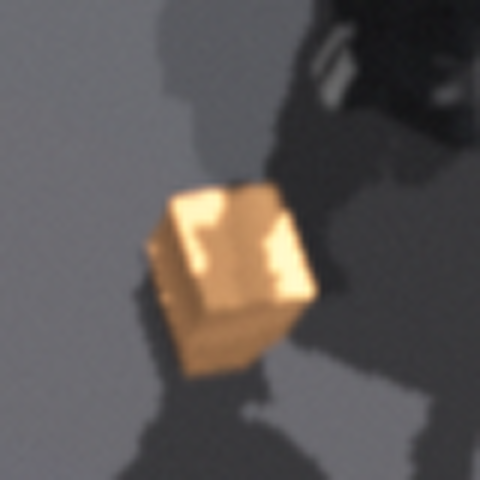

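The wedge stands unmoved at (0.542,0.351), so the fingers closed above it. Next I'll measure where the fingertips really are relative to the reported TCP.

Run:
```python
from h import *
t=np.array(arm.observe()["ee_pos"]);R=np.array(arm.observe()["orientation"])
p,d,P=show("scene")
n=(d>0)&(np.hypot(P[...,0]-t[0],P[...,1]-t[1])<.09)&(P[...,2]>.1)&(P[...,2]<.4)
Q=(P[n]-t)@R  # tool coords
print(len(Q),"tool z max (tip)",np.percentile(Q[:,2],[90,95,98,99,100]).round(4))
for a in np.arange(-.09,.02,.01):
    s=Q[(Q[:,2]>=a)&(Q[:,2]<a+.01)]
    if len(s): print(round(a,3),len(s),"x",np.percentile(s[:,0],[3,97]).round(3),"y",np.percentile(s[:,1],[3,97]).round(3))
v,u=np.where(n);print(u.min(),u.max(),v.min(),v.max())
save("grip",p[v.min()-10:v.max()+10,max(0,u.min()-10):u.max()+10],4)
```

```text
1782 tool z max (tip) [-0.0943 -0.0766 -0.0576 -0.0516 -0.0441]
-0.09 42 x [-0.012 -0.004] y [-0.023  0.028]
-0.08 21 x [-0.01  -0.004] y [-0.005  0.014]
-0.07 30 x [-0.01  -0.002] y [-0.013  0.014]
-0.06 33 x [-0.009  0.003] y [-0.012  0.014]
-0.05 13 x [-0.01  -0.004] y [-0.005  0.01 ]
402 455 199 264
```

View pics/grip.png

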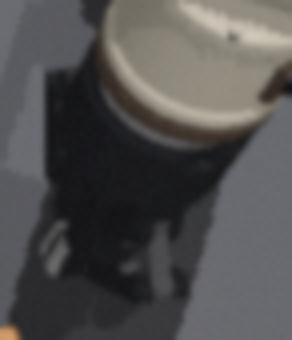

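The visible fingertips sit roughly 30-45 mm above the reported TCP. That fits every grip so far: the jars were held by their lids, and the fingers cleared the wedge top. For the wedge I'll go about 30 mm lower, slowly, watching the force.

Request:
drive_tool --pt "0 0 0 0" --pt "0 0 0 0" --pt "0 0 0 0" --pt "0 0 0 0" --pt "0 0 0 0" --pt "0 0 0.6 0" --pt "0 0 0.8 0" --pt "0 0 0.6 0" --fingers 0 --newtons 40

```text
clock: 46.05
ee_pos: [0.5414, 0.3505, 0.0955]
orientation: [[-0.822, 0.57, -0.001], [0.57, 0.822, -0.0], [0.001, -0.001, -1.0]]
contact_force: [-0.7, -0.0, 0.3]
grip_width: 0.0855
```

Request:
drive_tool --pt "0 0 0.5 0" --pt "0 0 0.5 0" --pt "0 0 0.4 0" --pt "0 0 0.2 0" --pt "0 0 0 0" --pt "0 0 0 0" --pt "0 0 0 0" --pt "0 0 0 0"

```text
clock: 47.05
ee_pos: [0.5423, 0.3508, 0.0336]
orientation: [[-0.822, 0.57, 0.001], [0.57, 0.822, 0.0], [-0.0, 0.001, -1.0]]
contact_force: [0.5, 0.3, -0.1]
grip_width: 0.0851
```

Request:
drive_tool --pt "0 0 0.15 0" --pt "0 0 0.15 0" --pt "0 0 0.15 0" --pt "0 0 0.15 0" --pt "0 0 0.1 0" --pt "0 0 0.05 0" --pt "0 0 0 0" --pt "0 0 0 0"

```text
clock: 48.05
ee_pos: [0.5422, 0.3508, 0.0033]
orientation: [[-0.822, 0.57, 0.001], [0.57, 0.822, 0.0], [-0.0, 0.001, -1.0]]
contact_force: [-0.2, -0.7, -0.0]
grip_width: 0.0855
```

Request:
drive_tool --pt "0 0 0 0" --pt "0 0 0 0" --pt "0 0 0 0" --pt "0 0 0 0" --pt "0 0 0 0" --pt "0 0 0 0" --pt "0 0 0 0" --pt "0 0 0 0" --fingers 1 --newtons 40

```text
clock: 49.05
ee_pos: [0.5421, 0.3507, 0.0032]
orientation: [[-0.822, 0.57, 0.0], [0.57, 0.822, 0.0], [-0.0, 0.0, -1.0]]
contact_force: [0.5, 0.1, 2.3]
grip_width: 0.0455
```

Request:
drive_tool --pt "0 0 -0.2 0" --pt "0 0 -0.5 0" --pt "0 0 -0.8 0" --pt "0 0 -0.8 0" --pt "0 0 -0.7 0" --pt "0 0 -0.5 0" --pt "0 0 -0.2 0" --pt "0 0 0 0"

```text
clock: 50.05
ee_pos: [0.5419, 0.3506, 0.1511]
orientation: [[-0.822, 0.57, 0.0], [0.57, 0.822, 0.0], [-0.0, 0.0, -1.0]]
contact_force: [-0.6, -0.4, -1.0]
grip_width: 0.0457
```

Run:
```python
from h import *
go(slot(-.0785,0,.145))
t=np.array(arm.observe()["ee_pos"]);R=np.array(arm.observe()["orientation"])
p,d,P=show("scene");hsv=cv2.cvtColor(p,cv2.COLOR_RGB2HSV);H,S=hsv[...,0].astype(int),hsv[...,1].astype(int)
w=(H>8)&(H<22)&(S>60)&(d>0)&(np.hypot(P[...,0]-t[0],P[...,1]-t[1])<.06)
for m in comp(w,20):
    Q=P[m];print(len(Q),np.percentile(Q[:,2],[2,98]).round(4)-t[2],np.round((Q.mean(0)-t)@R,4))
save("w4",p[170:330,330:490],3)
```

```text
t 50.05 tcp [0.5419 0.3506 0.1511] yaw_y 55.27 w 0.0457 F [-0.6 -0.4 -1. ]
to [0.4382 0.0086 0.145 ] units [-2.739 -8.506  0.152]
46 [0.37250651 0.38310651] [-0.0499 -0.0292 -0.3779]
101 [0.23110651 0.23790651] [-0.0204  0.0223 -0.2351]
34 [0.26850651 0.28750651] [ 0.0111  0.038  -0.2801]
603 [0.00020651 0.11720651] [-0.0112  0.0048 -0.0559]
```

View pics/w4.png

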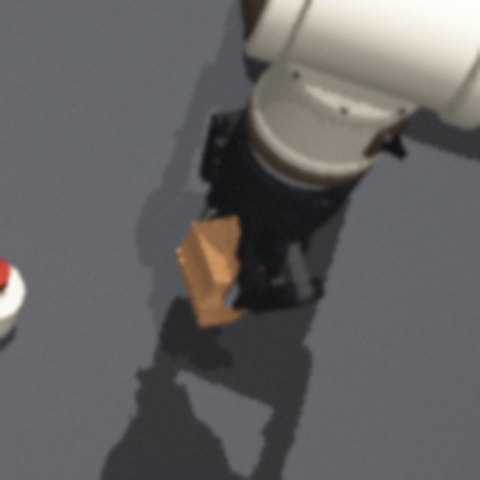

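The wedge is held upright (opening 45.5 mm, foot at about TCP height). Now I'll turn it to the carrier and move over the gap.

Request:
drive_tool --pt "0 0 0 -0.44" --pt "0 0 0 -0.44" --pt "-0.1 -0.6 0 0" --pt "-0.2 -0.9 0 0" --pt "-0.2 -1.0 0 0" --pt "-0.2 -1.0 0 0" --pt "-0.2 -1.0 0 0" --pt "-0.2 -1.0 0 0"

```text
clock: 51.1
ee_pos: [0.4839, 0.1323, 0.1495]
orientation: [[-0.899, 0.437, -0.003], [0.437, 0.899, -0.0], [0.002, -0.001, -1.0]]
contact_force: [0.5, -0.4, -0.6]
grip_width: 0.0454
```

Request:
drive_tool --pt "-0.1 -1.0 0 0" --pt "-0.1 -1.0 0 0" --pt "-0.1 -0.8 0 0" --pt "0 -0.5 0 0" --pt "0 0 0 0" --pt "0 0 0 0" --pt "0 0 0 0" --pt "0 0 0 0"

```text
clock: 52.1
ee_pos: [0.4385, 0.0101, 0.1509]
orientation: [[-0.9, 0.436, -0.0], [0.436, 0.9, 0.0], [0.0, 0.0, -1.0]]
contact_force: [-0.2, -0.1, -0.9]
grip_width: 0.0457
```

Run:
```python
from h import *
go(slot(-.0785,0,.060),slot(-.0785,0,.007))
p,d,P=show("scene");q,e,Q=show("top")
save("w5",np.hstack([cv2.resize(p[110:240,200:330],(400,400),interpolation=3),cv2.resize(q[170:300,190:320],(400,400),interpolation=3)]),1)
import jars; jars.jars()
```

```text
t 52.1 tcp [0.4385 0.0101 0.1509] yaw_y 64.13 w 0.0457 F [-0.2 -0.1 -0.9]
to [0.4382 0.0086 0.06  ] units [-0.01  -0.038  2.272]
to [0.4382 0.0086 0.007 ] units [-0.    -0.     1.325]
scene [243. 122.] z 0.0952 enc [ 0.4596 -0.2385] 0.0139 carrier x,y [ 0.0487 -0.213 ]
scene [287. 176.] z 0.0861 enc [ 0.5226 -0.0313] 0.0245 carrier x,y [0.0149 0.001 ]
scene [259. 180.] z 0.0992 enc [ 0.572  -0.0535] 0.0257 carrier x,y [0.069  0.0026]
scene [328. 261.] z 0.0835 enc [0.6082 0.2208] 0.0121 carrier x,y [-0.0183  0.2651]
top [164. 185.] z 0.083 enc [0.608  0.2181] 0.009 carrier x,y [-0.0173  0.2627]
top [270. 199.] z 0.0986 enc [ 0.5748 -0.056 ] 0.0224 carrier x,y [0.0727 0.0016]
top [261. 219.] z 0.0862 enc [ 0.5249 -0.033 ] 0.0218 carrier x,y [0.0177 0.0005]
top [251. 236.] z 0.0742 enc [ 0.4779 -0.0087] 0.0212 carrier x,y [-0.0352  0.0018]
top [343. 246.] z 0.0942 enc [ 0.462  -0.2398] 0.0092 carrier x,y [ 0.0514 -0.213 ]
```

View pics/w5.png

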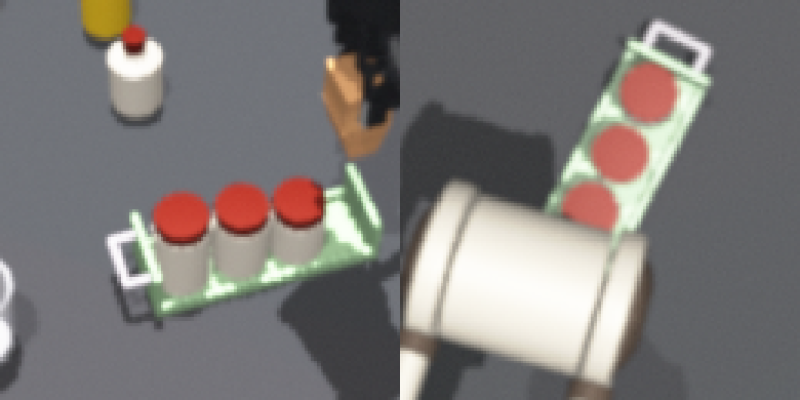

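Jars stand in a row, and the wedge hangs over the last gap. Lowering.

Request:
drive_tool --pt "0 -0.03 0.3 0" --pt "0 0 0.5 0" --pt "0 0 0.5 0" --pt "0 0 0.4 0" --pt "0 0 0.3 0" --pt "0 0 0.2 0" --pt "0 0 0 0" --pt "0 0 0 0"

```text
clock: 53.3
ee_pos: [0.4385, 0.0084, 0.0636]
orientation: [[-0.899, 0.437, 0.001], [0.437, 0.899, -0.0], [-0.001, 0.0, -1.0]]
contact_force: [-0.1, 0.4, -0.6]
grip_width: 0.0452
```

Request:
drive_tool --pt "0 0 0.1 0" --pt "0 0 0.1 0" --pt "0 0 0.1 0" --pt "0 0 0.1 0" --pt "0 0 0.1 0" --pt "0 0 0.1 0" --pt "0 0 0 0" --pt "0 0 0 0"

```text
clock: 54.3
ee_pos: [0.438, 0.0085, 0.0391]
orientation: [[-0.899, 0.437, 0.0], [0.437, 0.899, 0.0], [-0.0, 0.0, -1.0]]
contact_force: [-0.4, 0.2, -1.1]
grip_width: 0.0455
```

Request:
drive_tool --pt "0 0 0.05 0" --pt "0 0 0.05 0" --pt "0 0 0.05 0" --pt "0 0 0.05 0" --pt "0 0 0.05 0" --pt "0 0 0.05 0" --pt "0 0 0 0" --pt "0 0 0 0"

```text
clock: 55.3
ee_pos: [0.4378, 0.0086, 0.027]
orientation: [[-0.899, 0.437, -0.0], [0.437, 0.899, 0.0], [0.0, -0.0, -1.0]]
contact_force: [-0.8, 0.0, -0.0]
grip_width: 0.0457
```

Request:
drive_tool --pt "0 0 0.04 0" --pt "0 0 0.04 0" --pt "0 0 0.04 0" --pt "0 0 0.04 0" --pt "0 0 0.04 0" --pt "0 0 0 0" --pt "0 0 0 0" --pt "0 0 0 0"

```text
clock: 56.3
ee_pos: [0.4379, 0.0085, 0.019]
orientation: [[-0.899, 0.437, 0.0], [0.437, 0.899, -0.0], [-0.0, -0.0, -1.0]]
contact_force: [-0.5, 0.2, -1.2]
grip_width: 0.0453
```

Down to about 12 mm above the floor with no jam. Continuing slowly.

Request:
drive_tool --pt "0 0 0.03 0" --pt "0 0 0.03 0" --pt "0 0 0.03 0" --pt "0 0 0.03 0" --pt "0 0 0.03 0" --pt "0 0 0 0" --pt "0 0 0 0" --pt "0 0 0 0"

```text
clock: 57.3
ee_pos: [0.4383, 0.0083, 0.0131]
orientation: [[-0.899, 0.437, 0.001], [0.437, 0.899, -0.0], [-0.001, 0.0, -1.0]]
contact_force: [4.2, -2.3, -2.5]
grip_width: 0.0457
```

Request:
drive_tool --pt "0 0 0.02 0" --pt "0 0 0.02 0" --pt "0 0 0.02 0" --pt "0 0 0.01 0" --pt "0 0 0 0" --pt "0 0 0 0" --pt "0 0 0 0" --pt "0 0 0 0"

```text
clock: 58.3
ee_pos: [0.4384, 0.0083, 0.0104]
orientation: [[-0.899, 0.437, 0.001], [0.437, 0.899, -0.0], [-0.001, 0.0, -1.0]]
contact_force: [4.3, -3.0, 0.0]
grip_width: 0.0454
```

Request:
drive_tool --pt "-0.01 0 0" --pt "0 0 0" --pt "0 0 0" --pt "0 0 0" --pt "0 0 0" --pt "0 0 0" --pt "0 0 0" --pt "0 0 0"

```text
invalid input
```

Request:
drive_tool --pt "-0.01 0 0 0" --pt "-0.01 0 0.02 0" --pt "0 0 0.02 0" --pt "0 0 0.01 0" --pt "0 0 0 0" --pt "0 0 0 0" --pt "0 0 0 0" --pt "0 0 0 0"

```text
clock: 59.3
ee_pos: [0.4383, 0.0082, 0.008]
orientation: [[-0.899, 0.437, -0.001], [0.437, 0.899, 0.0], [0.001, -0.0, -1.0]]
contact_force: [2.5, -1.0, -1.4]
grip_width: 0.0453
```

Request:
drive_tool --pt "-0.01 0 0.01 0" --pt "0 0 0.01 0" --pt "0 0 0.01 0" --pt "0 0 0.01 0" --pt "0 0 0 0" --pt "0 0 0 0" --pt "0 0 0 0" --pt "0 0 0 0"

```text
clock: 60.3
ee_pos: [0.4386, 0.0082, 0.0072]
orientation: [[-0.9, 0.437, -0.001], [0.437, 0.9, 0.0], [0.001, -0.0, -1.0]]
contact_force: [-3.1, 0.7, 8.7]
grip_width: 0.0454
```

The wedge is on the floor: 8.7 N up at TCP 7.2 mm, exactly the pick height plus the 4 mm floor. I'll release, withdraw and check.

Request:
drive_tool --pt "0 0 0 0" --pt "0 0 0 0" --pt "0 0 0 0" --pt "0 0 0 0" --pt "0 0 0 0" --pt "0 0 0 0" --pt "0 0 0 0" --pt "0 0 0 0" --fingers 0

```text
clock: 61.3
ee_pos: [0.439, 0.008, 0.0066]
orientation: [[-0.899, 0.437, 0.0], [0.437, 0.899, -0.0], [-0.0, 0.0, -1.0]]
contact_force: [-0.1, -0.7, 0.5]
grip_width: 0.0852
```

Request:
drive_tool --pt "0 0 -0.2 0" --pt "0 0 -0.5 0" --pt "0 0 -0.9 0" --pt "0 0 -0.9 0" --pt "0 0 -0.9 0" --pt "0 0 -0.8 0" --pt "0 0 -0.6 0" --pt "0 0 0 0"

```text
clock: 62.3
ee_pos: [0.4405, 0.0076, 0.201]
orientation: [[-0.899, 0.437, 0.005], [0.437, 0.899, -0.001], [-0.005, 0.001, -1.0]]
contact_force: [-0.4, -0.2, -0.3]
grip_width: 0.0854
```

Request:
drive_tool --pt "0 0.4 0 0" --pt "0 0.9 0 0" --pt "0 1 0 0" --pt "0 1 0 0" --pt "0 0.9 0 0" --pt "0 0.5 0 0" --pt "0 0 0 0" --pt "0 0 0 0"

```text
clock: 63.3
ee_pos: [0.5203, 0.177, 0.1975]
orientation: [[-0.899, 0.437, -0.002], [0.437, 0.899, -0.0], [0.002, -0.001, -1.0]]
contact_force: [-0.1, 0.1, 0.9]
grip_width: 0.0856
```

Run:
```python
from h import *
go()
p,d,P=show("scene");q,e,Q=show("top")
for c,im,PP,dd in(("scene",p,P,d),("top",q,Q,e)):
    hsv=cv2.cvtColor(im,cv2.COLOR_RGB2HSV);H,S=hsv[...,0].astype(int),hsv[...,1].astype(int)
    w=(H>8)&(H<25)&(S>60)&(dd>0)&(np.hypot(PP[...,0]-.438,PP[...,1]-.0085)<.06)&(PP[...,2]<.12)
    s=PP[w];h=np.percentile(s[:,2],85);t=s[abs(s[:,2]-h)<.005];r=cv2.minAreaRect(t[:,:2].astype(np.float32));v=np.r_[r[0],0]-C
    print(c,"wedge",len(t),r,"top",round(h,4),"carrier",np.round([v@CX,v@CY],4))
import jars; jars.jars()
save("f1",np.hstack([cv2.resize(p[110:240,200:330],(400,400),interpolation=3),cv2.resize(q[170:300,190:320],(400,400),interpolation=3)]),1)
```

```text
t 63.3 tcp [0.5203 0.177  0.1975] yaw_y 64.09 w 0.0856 F [-0.1  0.1  0.9]
scene wedge 75 ((0.43842315673828125, 0.008829496800899506), (0.04894661158323288, 0.04349479079246521), 63.44316482543945) top 0.0786 carrier [-0.0784  0.0003]
top wedge 239 ((0.44016626477241516, 0.008556965738534927), (0.04552736133337021, 0.039180632680654526), 63.549072265625) top 0.0818 carrier [-0.0767  0.0008]
scene [243. 122.] z 0.0945 enc [ 0.4609 -0.2389] 0.0117 carrier x,y [ 0.05   -0.2127]
scene [276. 178.] z 0.0979 enc [ 0.5743 -0.0551] 0.0252 carrier x,y [0.0718 0.0021]
scene [328. 261.] z 0.0833 enc [0.6085 0.2202] 0.0122 carrier x,y [-0.0177  0.2647]
top [165. 185.] z 0.0818 enc [0.6078 0.2173] 0.0088 carrier x,y [-0.0171  0.2618]
top [271. 199.] z 0.0988 enc [ 0.5767 -0.057 ] 0.0226 carrier x,y [0.0748 0.0015]
top [262. 218.] z 0.0867 enc [ 0.5295 -0.0358] 0.0221 carrier x,y [ 0.0231 -0.    ]
top [252. 236.] z 0.0744 enc [ 0.4821 -0.0116] 0.0223 carrier x,y [-0.0302  0.0011]
top [343. 246.] z 0.0945 enc [ 0.462  -0.2401] 0.0091 carrier x,y [ 0.0516 -0.2133]
```

View pics/f1.png

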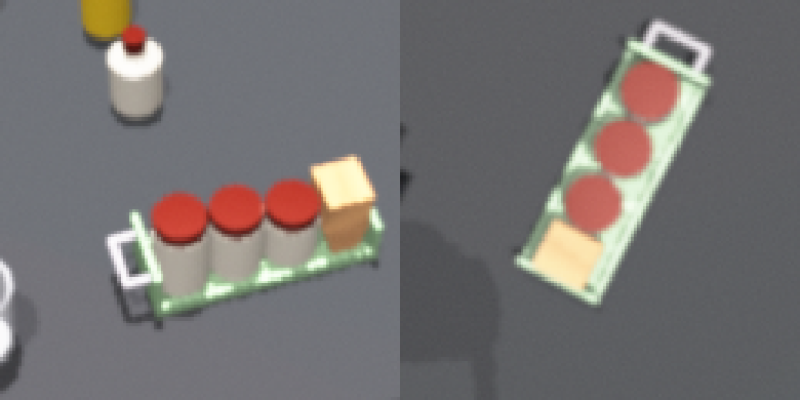

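The row is tight: jars at x = 75, 23 and -30 mm, wedge at about -78 mm with its top at about 80 mm, so it is seated. Both bottles are unmoved. I'll hand it in.

```bash
python3 -c "
from cell import arm
print(arm.job_done())"
```

```text
the job is handed in; nothing more can be done
None
```

The three jars are packed in the carrier in the order asked (tallest at the handle end, then medium, then shortest). The wedge is pushed down to the floor in the last gap. I handed the job in at about 63.5 s.

**Last checks:**
- **Jars:** all three stand upright at x ≈ 75, 23 and -30 mm in the top view, within 1-2 mm of the tight-row positions. The scene camera put the tallest about 3 mm lower, at 72 mm.
- **Wedge:** it sits at x ≈ -77 to -78 mm with its top about 80 mm up. Floor contact read 8.7 N, at exactly the pick height plus the 4 mm floor.
- **Bystanders:** both narrow-necked bottles measured where they started. I went nowhere near the beaker, the mug or the yellow and orange jars, but I did not measure them again at the end.

**What went wrong on the way:**
- **Short jar:** the first grasp slipped off its lid. The jar stayed upright but shifted about 7 mm, and a lower second grasp worked.
- **Wedge:** on the first grasp the fingers closed above it and pressed with about 41 N at the wrist. I believe only the fingers pressed on it, but that is just over the 40 N limit for the arm or gripper body. The wedge did not move.
- **Cause:** the real fingertips appear to sit roughly 30-45 mm above the reported TCP, so my first grasps were higher than planned. I lowered the later grasps to allow for it.

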